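# Charge the glue melt pot

### The job

Get the glue pot ready for melting: first slide the pot along the black warming plate, never lifting or tipping it, from the white mark until it stands centred on the red mark, and let it stand there. Then pick up the blue tray and tip its three amber glue slugs into the pot, and set the empty tray back upright on its plywood board. Leave the pot on the red mark and do not disturb the other things on the bench.

Things in the scene. Friction and masses are not known exactly. Their poses are not given: they have to be found in the camera images.
- plate: fixed black steel warming plate, 210 (x) x 390 (y) x 20 mm, flat top 20 mm above the bench; origin at the centre of its underside. It carries the red and the white mark, 190 mm apart along its y; which mark is at which end varies
- red_mark: flat red painted ring (outer diameter 184 mm, inner 132 mm) on the plate's top: where the pot must end; origin at the ring's centre, at the plate's top
- white_mark: flat white painted ring, same size, on the plate's top: where the pot starts; origin at its centre
- pot: loose open aluminium pot with one straight black handle, 0.4 to 0.8 kg: outer diameter 156 mm at the base, 160 mm at the rim, 70 mm high, wall 4 mm, base 5 mm. Origin at the centre of its underside, z up; the handle sticks out along its -x from the wall to 176 mm from the centre, 22 mm wide and 18 mm tall, its middle 50 mm above the underside
- pot_grip (a point): point in the middle of the pot handle's section, 135 mm from the pot's centre and 50 mm above its underside (axes as the pot's)
- tray: loose blue metal tray, 0.25 kg, 155 mm long (x), 78 mm wide; walls 3 mm thick, 42 mm high at both sides and the back (x = +62 mm). The front (-x) is open: from x = -55 mm the floor ramps up at 20 degrees to a lip at x = -95 mm, 17 mm high. Origin on its underside below the grip; z up. Slugs roll out over the lip once the front is tipped down by more than 20 degrees; about 40 empties it
- tray_grip (a point): centre of the black carrying bar that bridges the tray from side to side, along the tray's y: 14 mm thick (x), 20 mm tall, 78 mm long between two 20 mm wide steel uprights; 75 mm above the tray's underside (axes as the tray's). The bar's underside is 26 mm above the slugs' tops
- tray_lip (a point): middle of the tray's pouring lip, 95 mm in front (-x) of the grip bar and 17 mm above the underside
- board: fixed plywood board, 230 (x) x 190 (y) x 8 mm, on which the tray starts and must end; origin at the centre of its underside
- slug0_center (a point): centre of an amber glue slug, a solid cylinder 36 mm in diameter and 60 mm long (axis = its x), 60 g, lying across the tray; slug0 is nearest the lip
- slug1_center (a point): centre of the middle slug
- slug2_center (a point): centre of the slug at the back of the tray
- hammer: bystander: hammer, 260 mm, lying on the bench near the robot; origin at mid underside
- screwdriver: bystander: screwdriver lying at the right; origin at its underside
- glue_bottle: bystander: white bottle with red cap, 60 mm diameter, 110 mm high, beyond the gap between plate and board; origin at its underside
- buzzer_block: bystander: brown fibreboard block 70 x 120 x 15 mm with a black buzzer on it (30 mm high in all), near the robot; origin at its underside
- nail_tin: bystander: tin with green band, 72 mm diameter, 70 mm high, left of the robot; origin at its underside
- brush: bystander: brush, 180 mm, lying beyond the board; origin at its underside
- offcut: bystander: light wooden offcut 140 x 60 x 22 mm, left of the plate; origin at its underside
Not all that is in view belongs to the job. What is shaped like the tray but yellow is not meant.

How it is judged:
By the outcome, as a careful person would: the job done as asked, in the order asked, and still so for the second after the job is handed in, with the robot touching nothing.
It also fails if it takes over 67 s, if anything falls off the work surface, if the arm or the gripper's body presses on something with over 40 N, if the wrist force passes 120 N, or if a joint passes its speed limit or range.

### The arm

A 7-joint arm with a two-finger parallel gripper is mounted at the origin on the work surface. World frame = base frame: x ahead of the robot, y to its left, z up, the work surface at z = 0. Lengths are in m, angles in rad, forces in N, time in s.
With the tool pointing down it reaches from about 0.4 to 0.875 m from the base axis. Payload 19.3 kg.
Tool frame: the origin (TCP) lies at the very end of the fingers, on their centre line; the grasp point (between the pads) lies 19 mm behind it; z points along the fingers, y is the line along which they close (so a half turn about z gives the same grasp; the last joint's range is limited). The gripper opens to 85 mm and grips with 20 to 120 N. Pads are 22 mm wide; open, the fingers measure 114 mm over their backs; the gripper's body (76 mm by 85 mm) begins 54 mm behind the grasp point. The pads swing forward as they close: fully open they stand 13 mm farther back than shut.
Start: joints at [1.234, 0.521, -0.036, 1.599, 0.021, 1.021, -0.113], TCP at [0.165, -0.603, 0.231] pointing down, gripper open.
Joint ranges: [-2.91, 2.91], [-0.3, 2.13], [-1.5, 1.42], [0.17, 2.43], [-1.26, 4.41], [0.16, 1.93], [-2.52, 2.52]. Speed limits (rad/s): [1.89, 1.89, 2.39, 2.39, 3.01, 3.01, 3.01].

### API

Orientations are given as [roll, pitch, yaw] about the fixed x, y, z axes, in that order (R = Rz(yaw) Ry(pitch) Rx(roll)).
In Python, from workcell import observe, grab_frame, job_done gives the robot as it stands.
- The arm moves only by the tool move_arm, never from a script. Its argument "plan" is a list that holds one entry, the list of rows, each a list of 7 numbers: the shift along the tool's x, y, z each as a share of 0.02 m, from -1 to 1, then the turn, a rotation vector about the tool's x, y, z each as a share of 6 degrees, from -1 to 1, then the opening, from -1 (shut) to 1 (fully open). A call has exactly 10 rows; each row shifts and turns the commanded pose from where the row before left it, along the tool's axes as they then stand; what a row does not reach is not made up. A row lasts 1/10 s, in which the tool goes at most 50 mm and 8.59 degrees, less where a joint would pass 70% of its speed; a pose out of reach is approached as far as the arm can. A call with a number of a shift or a turn outside -1 to 1 is refused whole. A call with a gripper value outside its range is refused whole. The fingers move at their own pace and stop on an object; "grip_force" is the grip in N (left out, the last holds). Time passes only in rows, so rows that do not move let the fingers close, or fill a call up. It gives the time, the measured TCP pose, the force, the opening and the grip force at its end, in the units of the state.
- observe(): the state, without advancing time (a new reading comes with each control period).
- grab_frame(name): name is "scene" or "top" or "wrist"; returns a dict with "color" (480x640x3 uint8, red, green, blue), "intrinsics" (3x3 intrinsics, pixels), "position" and "orientation" of the camera in the world; the wrist camera has in their place "tool_from_camera" (4x4, takes a point from camera to tool coordinates, whose origin is the TCP and whose axes are the flange's). Camera axes: x right, y down, z forward; pixel columns grow to the right and rows downward; lengths in m; the calibration is good to about 2 mm. A picture is of the moment at which its call begins: read the wrist's pose just before it. There is no depth.
- job_done(): hands the job in; it is judged then, once.
The state is a dict: "clock": time; "qpos": joint angles; "qd": joint speeds; "joint_efforts": joint torques, N m; "position": TCP position; "tool_rot": TCP orientation; "force": force on the tool from outside, world axes, zero at the start; "moment": the same for the moment, N m; "grip_width": finger opening in m; "finger_force": force on a finger pad.
Only numpy, scipy, OpenCV 4.12 (cv2) and the standard library are available. Lean on these libraries where they do the work, as an engineer would, in place of code of your own. Each camera call takes 0.05 s, during which the arm holds its last target. There are 200 camera calls.

## Working session

There is one attempt and no reset: what is moved stays moved. The work goes in short steps, Python scripts to look and compute and a tool call to move; the robot and the scene stay as the last step left them, time stands still between calls to the robot, and variables do not carry over. Pictures are saved under pics/ and viewed, at most 12 in all, crops included, and the job is handed in when it is done.

Besides the shell and the picture viewer there is one more tool, called after "Emit:" as name([rows], argument=value, ...), one row to a line, values as JSON. move_arm: Moves the arm, as the interface text tells. Shift numbers are shares of 0.02 m and turn numbers shares of 6 degrees, none past 1 either way. Its arguments: {"type":"object","properties":{"plan":{"type":"array"},"grip_force":{"type":"number"}},"required":["plan"]}

```bash
mkdir -p pics; ls; cat > h.py <<'E'
import numpy as np, cv2, json, pickle
from scipy.spatial.transform import Rotation as R
from workcell import observe, grab_frame, job_done
E
python3 - <<'E'
from h import *
s=observe(); print({k:np.round(v,3) for k,v in s.items()})
for n in ("scene","top"):
    f=grab_frame(n); pickle.dump(f,open(n+'.pkl','wb')); cv2.imwrite(f'pics/{n}0.png',f['color'][:,:,::-1]); print(n,f['intrinsics'],f['position'],f['orientation'])
print(observe()['clock'])
E
```

```text
pics
{'clock': np.float64(0.0), 'qpos': array([ 1.234,  0.522, -0.036,  1.6  ,  0.021,  1.021, -0.113]), 'qd': array([-0.001, -0.   , -0.002,  0.001, -0.002,  0.001, -0.001]), 'joint_efforts': array([ 0.0000e+00, -9.2713e+01,  1.9800e+00, -3.6994e+01,  1.8000e-02,
        8.0000e-03, -0.0000e+00]), 'position': array([ 0.165, -0.603,  0.231]), 'tool_rot': array([-3.14 ,  0.   ,  0.267]), 'force': array([ 0.922, -0.199, -0.11 ]), 'moment': array([0.038, 0.051, 0.016]), 'finger_force': np.float64(0.0), 'grip_width': np.float64(0.085)}
scene [[455.35975586   0.         318.75793101]
 [  0.         455.35975586 246.21330396]
 [  0.           0.           1.        ]] [ 1.08221703 -0.57792761  0.81306045] [-2.3122084   0.01937461  0.76294364]
top [[443.05927307   0.         324.34370619]
 [  0.         443.05927307 244.38356422]
 [  0.           0.           1.        ]] [ 0.26899885 -0.00173977  1.44552286] [-2.95754917  0.0154799  -1.58594992]
0.1
```

View pics/scene0.png

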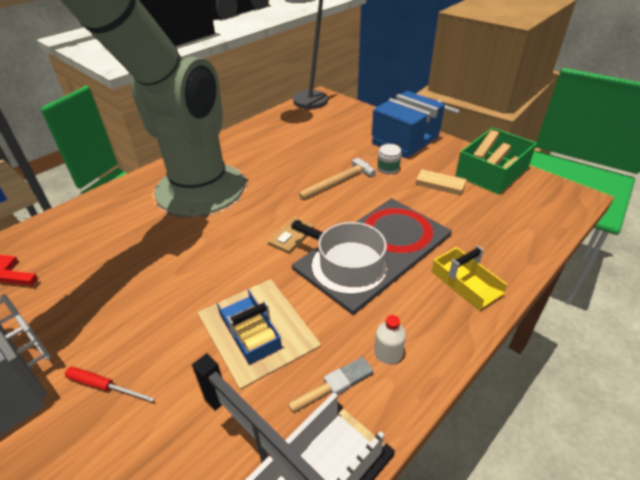

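View pics/top0.png

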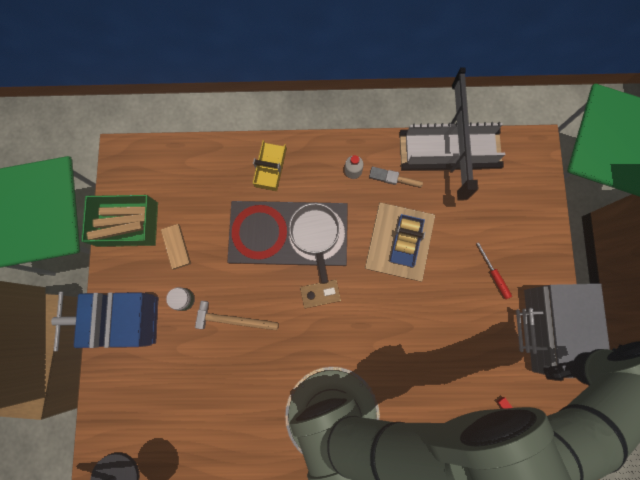

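The scene view shows the pot at about (352,252) on the white mark, the red mark at (398,230), and the tray on its board at (250,325). In the top view the pot is at (316,232), the red ring at (259,232) and the tray at (407,240). The buzzer block lies under the handle's end. I'll enlarge crops to measure precisely.

```bash
python3 - <<'E'
from h import *
s=pickle.load(open('scene.pkl','rb'))['color'];t=pickle.load(open('top.pkl','rb'))['color']
c=lambda im,x,y,w,h,k:cv2.resize(im[y:y+h,x:x+w],None,fx=k,fy=k,interpolation=cv2.INTER_CUBIC)
a=np.hstack([c(s,190,260,100,75,4),c(s,280,200,100,75,4)])
b=np.hstack([c(t,365,200,80,60,5),c(t,280,200,80,60,5)])
cv2.imwrite('pics/crop.png',np.vstack([a,b])[:,:,::-1])
E
```

```text
(no output)
```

View pics/crop.png

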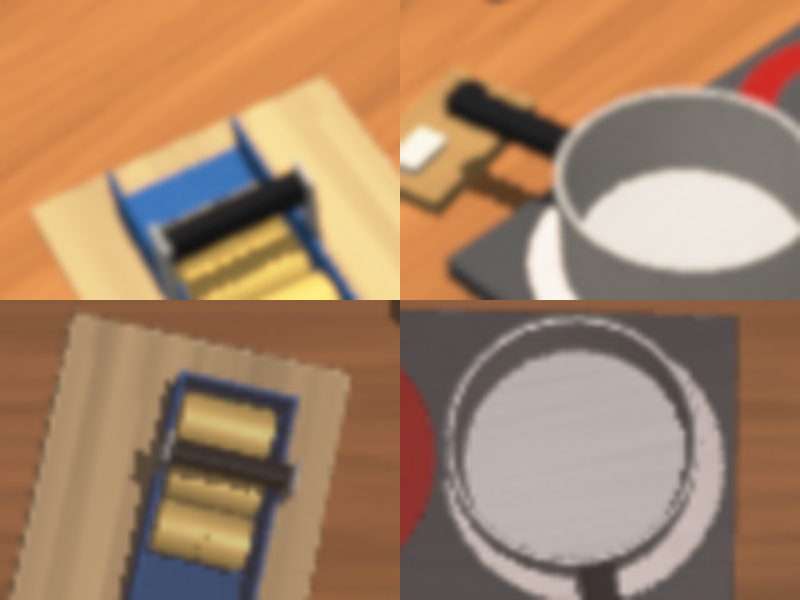

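The crops show the tray's lip end facing the robot, the bar centre at scene (248.1,313.4) and top (411.4,233), and the pot rim centre at top about (314,229). Next I turn these into positions.

```bash
cat >> h.py <<'E'
def cam(f,tool=None):
    "K, R(world from cam), position"
    if 'tool_from_camera' in f:
        T=np.eye(4);T[:3,:3]=R.from_euler('xyz',tool['tool_rot']).as_matrix();T[:3,3]=tool['position'];T=T@f['tool_from_camera']
        return f['intrinsics'],T[:3,:3],T[:3,3]
    return f['intrinsics'],R.from_euler('xyz',f['orientation']).as_matrix(),np.array(f['position'])
def ray(c,uv):
    d=c[1]@np.linalg.solve(c[0],[uv[0],uv[1],1.]); return c[2],d/np.linalg.norm(d)
def onz(c,uv,z):
    p,d=ray(c,uv); return p+d*(z-p[2])/d[2]
def tri(*cu):
    A=0;b=0
    for c,uv in cu:
        p,d=ray(c,uv);M=np.eye(3)-np.outer(d,d);A=A+M;b=b+M@p
    x=np.linalg.solve(A,b); return x,[np.linalg.norm((np.eye(3)-np.outer(d,d))@(x-p)) for p,d in [ray(*k) for k in cu]]
def proj(c,X):
    q=c[0]@(c[1].T@(np.asarray(X)-c[2]));return q[:2]/q[2]
E
python3 - <<'E'
from h import *
np.set_printoptions(precision=4,suppress=True)
F={n:pickle.load(open(n+'.pkl','rb')) for n in('scene','top')}
S,T=cam(F['scene']),cam(F['top'])
P=lambda n,a,b:print(n,*tri((S,a),(T,b)))
P('bar',(248.1,313.4),(411.4,233)); P('barL',(231,320.3),(399.6,230.2)); P('barR',(265.2,306.7),(423.2,235.8))
for n,c in(('scene',S),('top',T)):
    im=F[n]['color'].astype(int); r=(im[:,:,0]>1.9*im[:,:,1])&(im[:,:,0]>1.9*im[:,:,2])&(im[:,:,0]>60)
    k,l,st,ce=cv2.connectedComponentsWithStats(r.astype(np.uint8))
    for i in range(1,k):
        if st[i,4]>150: print(n,st[i],ce[i],onz(c,ce[i],.02))
print('pot rim z.09',onz(T,(314.1,229.1),.09))
P('handle end',(297,223.5),(323,282))
# circle sanity
for u in((289,229.1),(339,229.1),(314.1,203.2),(314.1,255)):print(onz(T,u,.09))
# plate corners / board corners in top
for u in((229,202),(348,203),(347,265),(228.5,264)):print('plate',onz(T,u,.02))
for u in((381,203.5),(435,214.5)):print('board',onz(T,u,.008))
E
```

```text
bar [ 0.5547 -0.2574  0.0829] [np.float64(0.0005743700019282886), np.float64(0.0005743700019283854)]
barL [ 0.5499 -0.2551  0.0665] [np.float64(0.03574278405772369), np.float64(0.03574278405772377)]
barR [ 0.5614 -0.2604  0.107 ] [np.float64(0.03577719288696401), np.float64(0.035777192886964)]
scene [365 208  68  45 979] [405.1369 229.0072] [0.5958 0.243  0.02  ]
scene [  0 254  38  33 775] [ 14.56   272.3329] [-0.0161 -0.5398  0.02  ]
scene [385 314  15  15 175] [392.36   321.0629] [ 0.7576 -0.0286  0.02  ]
scene [ 64 366  49  26 660] [ 87.4197 377.9212] [ 0.4014 -0.5518  0.02  ]
top [ 232  205   55   54 1138] [258.7873 231.9473] [0.5803 0.2319 0.02  ]
top [490 269  22  30 268] [500.7575 283.9552] [ 0.3957 -0.5462  0.02  ]
pot rim z.09 [0.5709 0.0468 0.09  ]
handle end [0.4078 0.0231 0.0683] [np.float64(0.0018610549404257791), np.float64(0.001861054940425727)]
[0.5724 0.1255 0.09  ]
[ 0.5695 -0.0312  0.09  ]
[0.6549 0.0459 0.09  ]
[0.4888 0.0477 0.09  ]
plate [0.6846 0.3329 0.02  ]
plate [ 0.6734 -0.0645  0.02  ]
plate [ 0.4654 -0.0561  0.02  ]
plate [0.4753 0.3295 0.02  ]
board [ 0.6729 -0.1755  0.008 ]
board [ 0.6315 -0.3535  0.008 ]
```

Emit:
move_arm([
  [[0.92, -0.66, -0.2, 0, 0, 0, 1], [0.92, -0.66, -0.2, 0, 0, 0, 1], [0.92, -0.66, -0.2, 0, 0, 0, 1], [0.92, -0.66, -0.2, 0, 0, 0, 1], [0.92, -0.66, -0.2, 0, 0, 0, 1], [0.92, -0.66, -0.2, 0, 0, 0, 1], [0.92, -0.66, -0.2, 0, 0, 0, 1], [0.92, -0.66, -0.2, 0, 0, 0, 1], [0.92, -0.66, -0.2, 0, 0, 0, 1], [0.92, -0.66, -0.2, 0, 0, 0, 1]],
])

```text
clock: 1.1
position: [0.3079, -0.4262, 0.2712]
tool_rot: [-3.141, 0.0, 0.267]
force: [0.6, -0.1, -0.5]
grip_width: 0.0852
finger_force: 0.0
```

Emit:
move_arm([
  [[0.92, -0.66, -0.2, 0, 0, 0, 1], [0.92, -0.66, -0.2, 0, 0, 0, 1], [0.92, -0.66, -0.2, 0, 0, 0, 1], [0.92, -0.66, -0.2, 0, 0, 0, 1], [0.92, -0.66, -0.2, 0, 0, 0, 1], [0.92, -0.66, -0.2, 0, 0, 0, 1], [0.92, -0.66, -0.2, 0, 0, 0, 1], [0.92, -0.66, -0.2, 0, 0, 0, 1], [0.92, -0.66, -0.2, 0, 0, 0, 1], [0, 0, 0, 0, 0, 0, 1]],
])

```text
clock: 2.1
position: [0.4376, -0.2664, 0.3075]
tool_rot: [-3.141, -0.001, 0.27]
force: [-0.0, 0.2, -0.2]
grip_width: 0.0852
finger_force: 0.0
```

```bash
cat >> h.py <<'E'
def wrist(tag):
    o=observe();f=grab_frame('wrist');pickle.dump((o,f),open(tag+'.pkl','wb'));cv2.imwrite(f'pics/{tag}.png',f['color'][:,:,::-1])
    print(o['clock'],o['position'].round(4),o['tool_rot'].round(4),o['qpos'].round(2));return cam(f,o),f['color']
def lw(tag):
    o,f=pickle.load(open(tag+'.pkl','rb'));return cam(f,o),f['color']
E
python3 - <<'E'
from h import *
c,i=wrist('w1');print(c);print(proj(c,[.555,-.257,.083]))
E
```

```text
2.1 [ 0.4376 -0.2664  0.3075] [-3.1411e+00 -1.0000e-03  2.7040e-01] [ 0.6   0.27 -0.21  1.79  0.06  1.09 -0.93]
(array([[405.88536795,   0.        , 316.52617475],
       [  0.        , 405.88536795, 233.099706  ],
       [  0.        ,   0.        ,   1.        ]]), array([[ 2.66996642e-01, -9.19526835e-01, -2.88414965e-01],
       [-9.63697304e-01, -2.54589159e-01, -8.04479083e-02],
       [ 5.46687157e-04,  2.99424045e-01, -9.54119983e-01]]), array([ 0.51035609, -0.24614852,  0.4504439 ]))
[343.11080377  55.30875493]
```

View pics/w1.png

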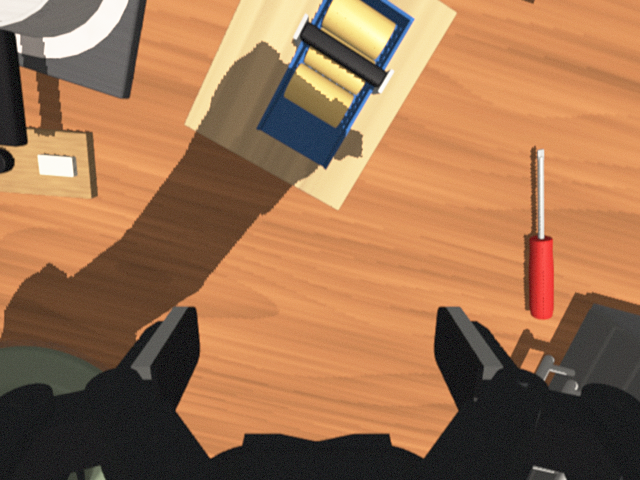

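The tray shows clearly: bar from (306,33) to (386,76) in the wrist view and the lip corners at (259,128) and (326,167). The projected bar point is within 2 px. Next I go to the pot handle.

Emit:
move_arm([
  [[0.2, -0.95, 0, 0, 0, 0, 1], [0.2, -0.95, 0, 0, 0, 0, 1], [0.2, -0.95, 0, 0, 0, 0, 1], [0.2, -0.95, 0, 0, 0, 0, 1], [0.2, -0.95, 0, 0, 0, 0, 1], [0.2, -0.95, 0, 0, 0, 0, 1], [0.2, -0.95, 0, 0, 0, 0, 1], [0.2, -0.95, 0, 0, 0, 0, 1], [0.2, -0.95, 0, 0, 0, 0, 1], [0.2, -0.95, 0, 0, 0, 0, 1]],
])

```text
clock: 3.15
position: [0.4238, -0.0751, 0.3071]
tool_rot: [3.142, 0.001, 0.266]
force: [1.0, -0.2, -0.4]
grip_width: 0.0854
finger_force: 0.0
```

Emit:
move_arm([
  [[0.2, -0.95, 0, 0, 0, 0, 1], [0.2, -0.95, 0, 0, 0, 0, 1], [0.2, -0.95, 0, 0, 0, 0, 1], [0.2, -0.95, 0, 0, 0, 0, 1], [0.2, -0.95, 0, 0, 0, 0, 1], [0.2, -0.95, 0, 0, 0, 0, 1], [0, 0, 0, 0, 0, 0.6, 1], [0, 0, 0, 0, 0, 0.6, 1], [0, 0, 0, 0, 0, 0, 1], [0, 0, 0, 0, 0, 0, 1]],
])

```text
clock: 4.15
position: [0.4174, 0.0407, 0.3072]
tool_rot: [3.141, 0.0, 0.142]
force: [0.7, -0.4, -0.2]
grip_width: 0.0855
finger_force: 0.0
```

```bash
python3 - <<'E'
from h import *
np.set_printoptions(precision=4,suppress=True)
c,_=lw('w1');T=cam(pickle.load(open('top.pkl','rb')))
a,b=onz(c,(306,33),.083),onz(c,(386,76),.083);print('bar',a,b,(a+b)/2,np.linalg.norm(a-b))
a,b=onz(c,(259,128),.025),onz(c,(326,167),.025);print('lip',a,b,(a+b)/2,np.linalg.norm(a-b))
print('bar tri',tri((c,(346,54.5)),(T,(411.4,233))))
c,i=wrist('w2')
print(proj(c,[.571,.047,.09]),proj(c,[.58,.232,.02]))
E
```

```text
bar [ 0.563  -0.2228  0.083 ] [ 0.5492 -0.2966  0.083 ] [ 0.5561 -0.2597  0.083 ] 0.07508266602785642
lip [ 0.474  -0.1958  0.025 ] [ 0.4542 -0.2722  0.025 ] [ 0.4641 -0.234   0.025 ] 0.07894593497816992
bar tri (array([ 0.5572, -0.2598,  0.0712]), [np.float64(0.0005246138232416946), np.float64(0.000524613823241628)])
4.15 [0.4174 0.0407 0.3072] [3.1415 0.0003 0.1421] [ 0.17  0.12 -0.44  1.98  0.06  1.05 -1.73]
[335.7573   2.5077] [136.5729 -21.8925]
```

View pics/w2.png

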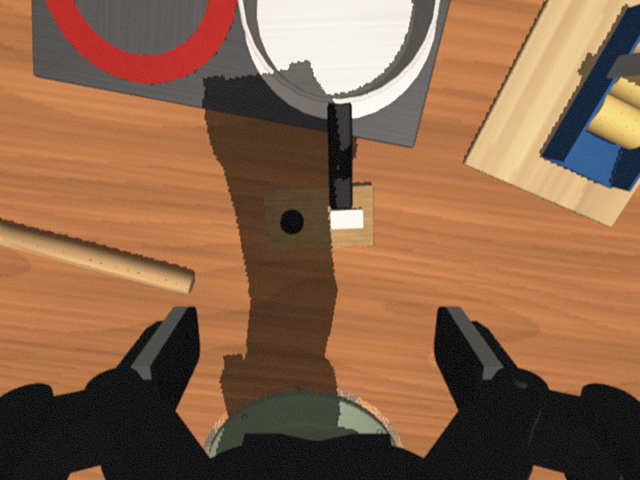

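The handle spans columns 328–352, from the wall at (340,103) to the end at (341,207). The buzzer block lies under the handle's end and the red ring's lower half is at the top left.

```bash
python3 - <<'E'
from h import *
np.set_printoptions(precision=4,suppress=True)
c,im=lw('w2');T=cam(pickle.load(open('top.pkl','rb')));S=cam(pickle.load(open('scene.pkl','rb')))
print('end',tri((c,(341,207)),(T,(323,282)),(S,(297,223.5))),onz(c,(341,207),.079))
g=im.max(2)
for r in (115,130,150,170,190,200):
    x=np.where(g[r,318:362]<45)[0]+318; print(r,x.min(),x.max(),onz(c,(x.mean(),r),.079))
# fit pot circle: inner base / ring of red by circle fit on world points, top view
f=pickle.load(open('top.pkl','rb'))['color'].astype(int)
m=((f[:,:,0]>1.9*f[:,:,1])&(f[:,:,0]>60)).astype(np.uint8);m[:,:225]=0;m[:,292:]=0;m[:200]=0;m[265:]=0
k=max(cv2.findContours(m,cv2.RETR_EXTERNAL,cv2.CHAIN_APPROX_NONE)[0],key=cv2.contourArea)
(x,y),_,_=e=cv2.fitEllipse(k);print('red ellipse',e,onz(T,(x,y),.02))
m2=((im[:,:,0].astype(int)>2*im[:,:,1])&(im[:,:,0]>90)&(np.indices(im.shape[:2])[0]<100)).astype(np.uint8)
k=max(cv2.findContours(m2,cv2.RETR_EXTERNAL,cv2.CHAIN_APPROX_NONE)[0],key=cv2.contourArea)[:,0]
k=np.array([p for p in k if p[1]>1 ]);W=np.array([onz(c,p,.02)[:2] for p in k])
# two-radius fit
from scipy.optimize import least_squares
def res(q):
    d=np.hypot(*(W-q).T);return np.minimum(abs(d-.092),abs(d-.066))
s=least_squares(res,[.58,.232],loss='soft_l1',f_scale=.002);print('red wrist',s.x,np.abs(s.fun).mean())
E
```

```text
end (array([0.4071, 0.0197, 0.072 ]), [np.float64(0.00592823529041929), np.float64(0.002065740009897666), np.float64(0.0050919001294710345)]) [0.4054 0.0154 0.079 ]
115 328 350 [0.4864 0.0351 0.079 ]
130 323 351 [0.4737 0.0333 0.079 ]
150 328 351 [0.4572 0.0254 0.079 ]
170 329 350 [0.4395 0.0223 0.079 ]
190 329 351 [0.4207 0.0225 0.079 ]
200 330 351 [0.4115 0.0202 0.079 ]
red ellipse ((258.76104736328125, 231.67787170410156), (53.091461181640625, 54.87865447998047), 59.98320770263672) [0.5812 0.232  0.02  ]
red wrist [0.5903 0.0642] 0.0032823754993327194
```

Emit:
move_arm([
  [[0.9, -0.38, 0, 0, 0, 0, 1], [0.9, -0.38, 0, 0, 0, 0, 1], [0.9, -0.38, 0, 0, 0, 0, 1], [0.9, -0.38, 0, 0, 0, 0, 1], [0.9, -0.38, 0, 0, 0, 0, 1], [0.9, -0.38, 0, 0, 0, 0, 1], [0, 0, 0, 0, 0, 0, 1], [0, 0, 0, 0, 0, 0, 1], [0, 0, 0, 0, 0, 0, 1], [0, 0, 0, 0, 0, 0, 1]],
])

```text
clock: 5.2
position: [0.5176, 0.1011, 0.3075]
tool_rot: [3.141, -0.0, 0.141]
force: [-1.0, 0.9, 0.5]
grip_width: 0.0852
finger_force: 0.0
```

```bash
python3 - <<'E'
from h import *
c,i=wrist('w3')
print(proj(c,[.577,.045,.09]),proj(c,[.58,.232,.02]))
E
```

```text
5.2 [0.5176 0.1011 0.3075] [ 3.1413e+00 -2.0000e-04  1.4090e-01] [ 0.05  0.31 -0.45  1.74  0.15  1.12 -1.88]
[389.91967856 135.33509285] [196.14085591 100.73381773]
```

View pics/w3.png

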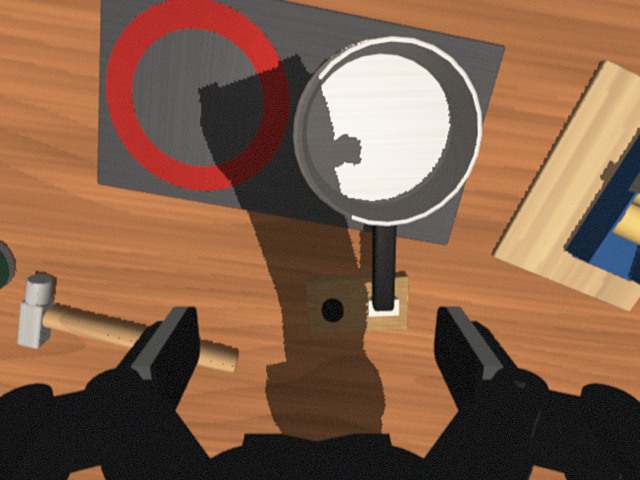

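The whole pot and red ring are in view: rim from columns 293–482 and rows 37–224, ring from columns 105–291 and rows 0–191, handle end at (384,310).

```bash
python3 - <<'E'
from h import *
from scipy.optimize import least_squares
np.set_printoptions(precision=4,suppress=True)
c,im=lw('w3');T=cam(pickle.load(open('top.pkl','rb')))
P=np.array([onz(c,p,.09)[:2] for p in((293,130),(482,128),(390,37),(380,224),(455,65),(322,75),(325,190),(457,190))])
s=least_squares(lambda q:np.hypot(*(P-q[:2]).T)-q[2],[.577,.045,.08]);print('rim',s.x,s.fun)
print('rim tri',tri((c,proj(c,[*s.x[:2],.09])),(T,(314.1,229.1))))
i=im.astype(int);m=((i[:,:,0]>2*i[:,:,1])&(i[:,:,0]>2*i[:,:,2])&(i[:,:,0]>60)).astype(np.uint8);m[:,300:]=0;m[200:]=0
k=np.vstack([q for q in cv2.findContours(m,cv2.RETR_LIST,cv2.CHAIN_APPROX_NONE)[0] if len(q)>60])[:,0];k=k[k[:,1]>2]
W=np.array([onz(c,p,.02)[:2] for p in k])
def res(q):
    d=np.hypot(*(W-q).T);a=d-.092;b=d-.066;return np.where(abs(a)<abs(b),a,b)
s=least_squares(res,[.58,.232],loss='soft_l1',f_scale=.001);print('red',s.x,np.median(np.abs(s.fun)))
for p in((384,310),(384,268),(384,228)):print(onz(c,p,.079))
E
```

```text
rim [0.5763 0.0451 0.0783] [ 0.0055  0.0012 -0.      0.0011 -0.0018 -0.0014 -0.0052  0.0007]
rim tri (array([0.5744, 0.0453, 0.0813]), [np.float64(0.002346686089407248), np.float64(0.0023466860894071997)])
red [0.5807 0.2305] 0.0004834848511945933
[0.4051 0.0153 0.079 ]
[0.4505 0.024  0.079 ]
[0.491  0.0318 0.079 ]
```

Emit:
move_arm([
  [[-0.84, 0.68, 0.5, 0, 0, 0, 1], [-0.84, 0.68, 0.5, 0, 0, 0, 1], [-0.84, 0.68, 0.5, 0, 0, 0, 1], [-0.84, 0.68, 0.5, 0, 0, 0, 1], [-0.84, 0.68, 0.5, 0, 0, 0, 1], [0, 0, 0.5, 0, 0, -0.47, 1], [0, 0, 0.8, 0, 0, 0, 1], [0, 0, 0.8, 0, 0, 0, 1], [0, 0, 0.5, 0, 0, 0, 1], [0, 0, 0, 0, 0, 0, 1]],
])

```text
clock: 6.25
position: [0.4438, 0.0224, 0.2046]
tool_rot: [-3.141, 0.002, 0.19]
force: [-0.1, -0.4, -0.4]
grip_width: 0.085
finger_force: 0.0
```

Emit:
move_arm([
  [[0, 0, 0.96, 0, 0, 0, 1], [0, 0, 0.96, 0, 0, 0, 1], [0, 0, 0.96, 0, 0, 0, 1], [0, 0, 0.96, 0, 0, 0, 1], [0, 0, 0.96, 0, 0, 0, 1], [0, 0, 0.96, 0, 0, 0, 1], [0, 0, 0.96, 0, 0, 0, 1], [0, 0, 0.96, 0, 0, 0, 1], [0, 0, 0, 0, 0, 0, 1], [0, 0, 0, 0, 0, 0, 1]],
])

```text
clock: 7.25
position: [0.4447, 0.0226, 0.0524]
tool_rot: [3.141, -0.0, 0.19]
force: [0.9, -0.1, -0.0]
grip_width: 0.085
finger_force: 0.0
```

Emit:
move_arm([
  [[0, 0, 0, 0, 0, 0, -1], [0, 0, 0, 0, 0, 0, -1], [0, 0, 0, 0, 0, 0, -1], [0, 0, 0, 0, 0, 0, -1], [0, 0, 0, 0, 0, 0, -1], [0, 0, 0, 0, 0, 0, -1], [0, 0, 0, 0, 0, 0, -1], [0, 0, 0, 0, 0, 0, -1], [0, 0, 0, 0, 0, 0, -1], [0, 0, 0, 0, 0, 0, -1]],
], grip_force=30)

```text
clock: 8.25
position: [0.4446, 0.0223, 0.052]
tool_rot: [3.141, -0.0, 0.19]
force: [-1.5, -1.2, 8.6]
grip_width: 0.0217
finger_force: 31.6
```

Emit:
move_arm([
  [[0.04, -0.2, 0, 0, 0, 0, -1], [0.09, -0.4, 0, 0, 0, 0, -1], [0.11, -0.5, 0, 0, 0, 0, -1], [0.11, -0.5, 0, 0, 0, 0, -1], [0.11, -0.5, 0, 0, 0, 0, -1], [0.11, -0.5, 0, 0, 0, 0, -1], [0.11, -0.5, 0, 0, 0, 0, -1], [0.11, -0.5, 0, 0, 0, 0, -1], [0.11, -0.5, 0, 0, 0, 0, -1], [0.11, -0.5, 0, 0, 0, 0, -1]],
])

```text
clock: 9.25
position: [0.4469, 0.1158, 0.0519]
tool_rot: [3.14, 0.0, 0.188]
force: [0.5, -7.5, 7.9]
grip_width: 0.0216
finger_force: 34.0
```

Emit:
move_arm([
  [[0.11, -0.5, 0, 0, 0, 0, -1], [0.11, -0.5, 0, 0, 0, 0, -1], [0.11, -0.5, 0, 0, 0, 0, -1], [0.11, -0.5, 0, 0, 0, 0, -1], [0.11, -0.5, 0, 0, 0, 0, -1], [0.11, -0.5, 0, 0, 0, 0, -1], [0.11, -0.5, 0, 0, 0, 0, -1], [0.11, -0.5, 0, 0, 0, 0, -1], [0.07, -0.3, 0, 0, 0, 0, -1], [0.02, -0.15, 0, 0, 0, 0, -1]],
])

```text
clock: 10.25
position: [0.4492, 0.2072, 0.0519]
tool_rot: [3.14, 0.0, 0.189]
force: [-0.1, -9.3, 9.4]
grip_width: 0.0212
finger_force: 34.4
```

```bash
python3 - <<'E'
from h import *
c,i=wrist('w4')
f=grab_frame('top');pickle.dump(f,open('top2.pkl','wb'))
t=cv2.resize(f['color'][195:275,220:360],None,fx=4.57,fy=4.57,interpolation=cv2.INTER_CUBIC)[:,:640]
print(t.shape)
a=np.vstack([i[:240],t]);a=cv2.resize(a,(int(a.shape[1]*600/a.shape[0]),600)) if a.shape[0]>600 else a
print(a.shape);cv2.imwrite('pics/c4.png',a[:,:,::-1])
E
```

```text
10.25 [0.4492 0.2072 0.0519] [3.1403e+00 3.0000e-04 1.8920e-01] [-0.34  0.62 -0.28  2.06  0.33  0.51 -2.25]
(366, 640, 3)
(600, 633, 3)
```

View pics/c4.png

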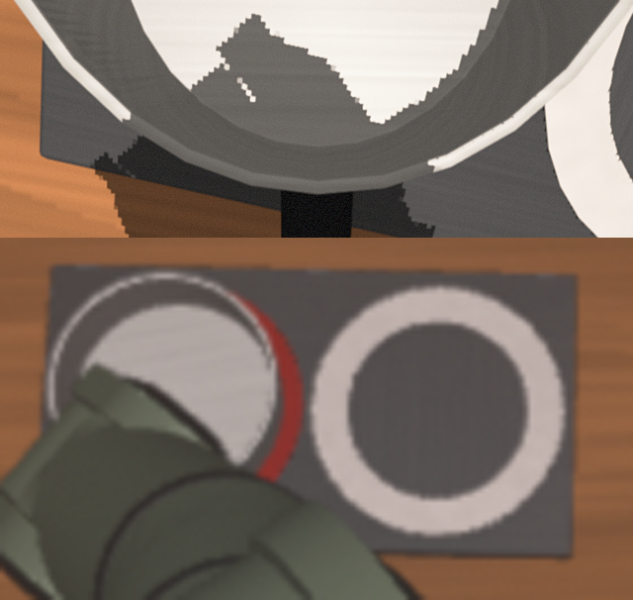

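The pot now stands over the red mark, with its outer rim passing through crop points (120,118), (318,193) and (545,105). The vacated white ring is fully visible in the top view. Next is the residual offset.

```bash
python3 - <<'E'
from h import *
from scipy.optimize import least_squares
np.set_printoptions(precision=4,suppress=True)
c,im=lw('w4');f=pickle.load(open('top2.pkl','rb'));T=cam(f);i=f['color'].astype(int)
P=np.array([onz(c,np.array(p)/.989,.09)[:2] for p in((16,0),(65,67),(120,118),(250,184),(318,193),(430,170),(545,105),(632,8))])
s=least_squares(lambda q:np.hypot(*(P-q[:2]).T)-.080,[.58,.23]);print('pot wrist',s.x,s.fun)
m=(i.min(2)>130).astype(np.uint8);m[:,:285]=0;m[:,350:]=0;m[:200]=0;m[265:]=0
k=max(cv2.findContours(m,cv2.RETR_EXTERNAL,cv2.CHAIN_APPROX_NONE)[0],key=cv2.contourArea)
e=cv2.fitEllipse(k);w=onz(T,e[0],.02);print('white',e,w)
for k in (1,):
  print('red from white',w[:2]+.19*np.array([.025,.9997]))
# rim in top: crop pts /4.52 + offset
g=lambda p:(220+p[0]/4.52,195+(p[1]-237)/4.52)
Q=np.array([onz(T,g(p),.09)[:2] for p in((48,390),(70,330),(115,288),(165,272),(215,285),(255,320),(277,375))])
s=least_squares(lambda q:np.hypot(*(Q-q[:2]).T)-.080,[.58,.23]);print('pot top',s.x,s.fun)
print('handle',onz(c,(317/.989,215/.989),.079))
E
```

```text
pot wrist [0.5809 0.2294] [-0.0003  0.     -0.      0.0004  0.0004 -0.0007 -0.0001  0.0002]
white ((316.36663818359375, 232.8675537109375), (53.483463287353516, 54.763282775878906), 87.82032775878906) [0.5737 0.042  0.02  ]
red from white [0.5785 0.2319]
pot top [0.5778 0.2289] [ 0.0004 -0.0021 -0.0006  0.0022  0.0003 -0.0014 -0.0006]
handle [0.4927 0.2143 0.079 ]
```

Emit:
move_arm([
  [[0.01, -0.07, 0, 0, 0, 0, -1], [0, 0, 0, 0, 0, 0, -1], [0, 0, 0, 0, 0, 0, -1], [0, 0, 0, 0, 0, 0, 1], [0, 0, 0, 0, 0, 0, 1], [0, 0, 0, 0, 0, 0, 1], [0, 0, 0, 0, 0, 0, 1], [0, 0, 0, 0, 0, 0, 1], [0, 0, 0, 0, 0, 0, 1], [0, 0, 0, 0, 0, 0, 1]],
])

```text
clock: 11.35
position: [0.4489, 0.2092, 0.0517]
tool_rot: [-3.142, 0.0, 0.19]
force: [0.0, 0.6, -0.7]
grip_width: 0.0853
finger_force: 0.0
```

Emit:
move_arm([
  [[0, 0, -0.5, 0, 0, 0, 1], [0, 0, -1, 0, 0, 0, 1], [0, 0, -1, 0, 0, 0, 1], [0, 0, -1, 0, 0, 0, 1], [0, 0, -1, 0, 0, 0, 1], [0, 0, -1, 0, 0, 0, 1], [0, 0, -1, 0, 0, 0, 1], [0, 0, -1, 0, 0, 0, 1], [0, 0, -1, 0, 0, 0, 1], [0, 0, -1, 0, 0, 0, 1]],
])

```text
clock: 12.35
position: [0.4487, 0.2091, 0.2433]
tool_rot: [-3.141, -0.0, 0.19]
force: [0.6, -0.8, 0.1]
grip_width: 0.0855
finger_force: 0.0
```

Emit:
move_arm([
  [[0.03, 1, 0, 0, 0, 0, 1], [0.03, 1, 0, 0, 0, 0, 1], [0.03, 1, 0, 0, 0, 0, 1], [0.03, 1, 0, 0, 0, 0, 1], [0.03, 1, 0, 0, 0, 0, 1], [0.03, 1, 0, 0, 0, 0, 1], [0.03, 1, 0, 0, 0, 0, 1], [0.03, 1, 0, 0, 0, 0, 1], [0.03, 1, 0, 0, 0, 0, 1], [0.03, 1, 0, 0, 0, 0, 1]],
])

```text
clock: 13.35
position: [0.4926, 0.0132, 0.2425]
tool_rot: [-3.141, -0.0, 0.191]
force: [0.7, 0.1, -0.5]
grip_width: 0.0856
finger_force: 0.0
```

Emit:
move_arm([
  [[0.03, 1, 0, 0, 0, 0, 1], [0.03, 1, 0, 0, 0, 0, 1], [0.03, 1, 0, 0, 0, 0, 1], [0.03, 1, 0, 0, 0, 0, 1], [0.03, 1, 0, 0, 0, 0, 1], [0.03, 1, 0, 0, 0, 0, 1], [0.03, 1, 0, 0, 0, 0, 1], [0.03, 1, 0, 0, 0, 0, 1], [0.03, 1, 0, 0, 0, 0, 1], [0.03, 1, 0, 0, 0, 0, 1]],
])

```text
clock: 14.35
position: [0.5364, -0.182, 0.2425]
tool_rot: [-3.141, -0.0, 0.191]
force: [0.4, 0.4, -0.7]
grip_width: 0.0854
finger_force: 0.0
```

Emit:
move_arm([
  [[0.03, 1, 0, 0, 0, 0, 1], [0.03, 1, 0, 0, 0, 0, 1], [0.03, 1, 0, 0, 0, 0, 1], [0.03, 1, 0, 0, 0, 0, 1], [0, 0, 0, 0, 0, -1, 1], [0, 0, 0, 0, 0, -1, 1], [0, 0, 0, 0, 0, -1, 1], [0, 0, 0, 0, 0, -1, 1], [0, 0, 0, 0, 0, -1, 1], [0, 0, 0, 0, 0, -1, 1]],
])

```text
clock: 15.35
position: [0.5537, -0.2593, 0.2425]
tool_rot: [3.142, -0.0, 0.823]
force: [-0.2, -0.1, 0.1]
grip_width: 0.0852
finger_force: 0.0
```

Emit:
move_arm([
  [[0, 0, 0, 0, 0, -1, 1], [0, 0, 0, 0, 0, -1, 1], [0, 0, 0, 0, 0, -1, 1], [0, 0, 0, 0, 0, -1, 1], [0, 0, 0, 0, 0, -1, 1], [0, 0, 0, 0, 0, 0, 1], [0, 0, 0, 0, 0, 0, 1], [0, 0, 0, 0, 0, 0, 1], [0, 0, 0, 0, 0, 0, 1], [0, 0, 0, 0, 0, 0, 1]],
])

```text
clock: 16.35
position: [0.5539, -0.2593, 0.2418]
tool_rot: [-3.142, 0.0, 1.342]
force: [1.1, -0.4, -0.3]
grip_width: 0.0853
finger_force: 0.0
```

```bash
python3 - <<'E'
from h import *
c,i=wrist('w5')
f=grab_frame('top');pickle.dump(f,open('top3.pkl','wb'))
cv2.imwrite('pics/c5.png',i[:,:,::-1])
E
```

```text
16.35 [ 0.5539 -0.2593  0.2418] [-3.1416  0.      1.3415] [ 0.66  0.52 -0.47  1.61  0.26  1.07 -0.11]
```

View pics/c5.png

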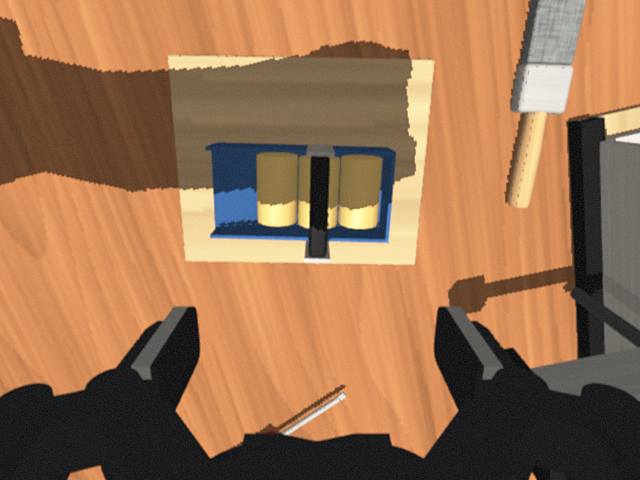

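The bar is vertical in the image, from (319,157) to (317,255), and the tray lies well aligned with the tool, lip to the left.

```bash
python3 - <<'E'
from h import *
np.set_printoptions(precision=4,suppress=True)
c,_=lw('w5');d,_=lw('w1');T=cam(pickle.load(open('top.pkl','rb')))
a,b=onz(c,(319,157),.093),onz(c,(317,255),.093);print(a,b,(a+b)/2,np.linalg.norm(a-b),np.degrees(np.arctan2(*(a-b)[:2])))
for z in(.008+.042,):
    p=[onz(c,u,z) for u in((207,146),(393,151),(389,241),(212,236))];print(np.array(p),np.degrees(np.arctan2(*(p[1]-p[0])[1::-1])))
print(tri((c,(318,204)),(d,(346,54.5)),(T,(411.4,233))))
o,_=pickle.load(open('w5.pkl','rb'));M=R.from_euler('xyz',o['tool_rot']).as_matrix();g=(a+b)/2;g[2]=.083-.019;print('tool delta/0.02',M.T@(g-o['position'])/.02)
E
```

```text
[ 0.564  -0.2196  0.093 ] [ 0.5458 -0.2917  0.093 ] [ 0.5549 -0.2556  0.093 ] 0.0743870868155901 14.219816604086313
[[ 0.4768 -0.1955  0.05  ]
 [ 0.6228 -0.2337  0.05  ]
 [ 0.6061 -0.3091  0.05  ]
 [ 0.4576 -0.2697  0.05  ]] -14.664710635300755
(array([ 0.5559, -0.2585,  0.0756]), [np.float64(0.002002158118604475), np.float64(0.0015383816307357146), np.float64(0.0007067472065760985)])
tool delta/0.02 [0.1926 0.0053 8.8878]
```

Emit:
move_arm([
  [[0.15, 0, 0, 0, 0, 0.2, 1], [0, 0, 1, 0, 0, 0, 1], [0, 0, 1, 0, 0, 0, 1], [0, 0, 1, 0, 0, 0, 1], [0, 0, 1, 0, 0, 0, 1], [0, 0, 1, 0, 0, 0, 1], [0, 0, 1, 0, 0, 0, 1], [0, 0, 1, 0, 0, 0, 1], [0, 0, 1, 0, 0, 0, 1], [0, 0, 0.8, 0, 0, 0, 1]],
])

```text
clock: 17.45
position: [0.5544, -0.2562, 0.0646]
tool_rot: [-3.141, -0.0, 1.321]
force: [-0.2, 0.3, 0.1]
grip_width: 0.0857
finger_force: 0.0
```

Emit:
move_arm([
  [[0, 0, 0, 0, 0, 0, -1], [0, 0, 0, 0, 0, 0, -1], [0, 0, 0, 0, 0, 0, -1], [0, 0, 0, 0, 0, 0, -1], [0, 0, 0, 0, 0, 0, -1], [0, 0, 0, 0, 0, 0, -1], [0, 0, 0, 0, 0, 0, -1], [0, 0, 0, 0, 0, 0, -1], [0, 0, 0, 0, 0, 0, -1], [0, 0, 0, 0, 0, 0, -1]],
], grip_force=80)

```text
clock: 18.45
position: [0.555, -0.2568, 0.0666]
tool_rot: [3.14, 0.0, 1.321]
force: [-1.7, -0.1, 7.7]
grip_width: 0.0124
finger_force: 79.2
```

Emit:
move_arm([
  [[0, 0, -0.4, 0, 0, 0, -1], [0, 0, -0.8, 0, 0, 0, -1], [0, 0, -0.9, 0, 0, 0, -1], [0, 0, -0.9, 0, 0, -0.5, -1], [0, 0, -0.9, 0, 0, -1, -1], [0, 0, -0.9, 0, 0, -1, -1], [0, 0, -0.9, 0, 0, -1, -1], [0, 0, -0.9, 0, 0, -1, -1], [0, 0, -0.7, 0, 0, -0.5, -1], [0, 0, -0.2, 0, 0, 0, -1]],
])

```text
clock: 19.45
position: [0.555, -0.2568, 0.2181]
tool_rot: [3.14, 0.002, 1.846]
force: [-0.2, 0.1, -4.2]
grip_width: 0.0126
finger_force: 78.3
```

Emit:
move_arm([
  [[0.2, 0.13, 0, 0, 0, 0, -1], [0.5, 0.32, 0, 0, 0, 0, -1], [0.8, 0.505, 0, 0, 0, 0, -1], [0.8, 0.505, 0, 0, 0, 0, -1], [0.8, 0.505, 0, 0, 0, 0, -1], [0.8, 0.505, 0, 0, 0, 0, -1], [0.8, 0.505, 0, 0, 0, 0, -1], [0.8, 0.505, 0, 0, 0, 0, -1], [0.8, 0.505, 0, 0, 0, 0, -1], [0.8, 0.505, 0, 0, 0, 0, -1]],
])

```text
clock: 20.45
position: [0.6025, -0.0934, 0.215]
tool_rot: [-3.141, -0.001, 1.845]
force: [0.5, -0.6, -4.1]
grip_width: 0.013
finger_force: 78.3
```

Emit:
move_arm([
  [[0.8, 0.505, 0, 0, 0, 0, -1], [0.8, 0.505, 0, 0, 0, 0, -1], [0.8, 0.505, 0, 0, 0, 0, -1], [0.8, 0.505, 0, 0, 0, 0, -1], [0.8, 0.505, 0, 0, 0, 0, -1], [0.8, 0.505, 0, 0, 0, 0, -1], [0.8, 0.505, 0, 0, 0, 0, -1], [0.8, 0.505, 0, 0, 0, 0, -1], [0.8, 0.505, 0, 0, 0, 0, -1], [0.8, 0.505, 0, 0, 0, 0, -1]],
])

```text
clock: 21.45
position: [0.656, 0.088, 0.2148]
tool_rot: [-3.14, -0.001, 1.845]
force: [-0.1, -0.4, -5.5]
grip_width: 0.0125
finger_force: 78.3
```

Emit:
move_arm([
  [[0.85, 0.535, 0, 0, 0, 0, -1], [0.85, 0.535, 0, 0, 0, 0, -1], [0.85, 0.535, 0, 0, 0, 0, -1], [0.85, 0.535, 0, 0, 0, 0, -1], [0.85, 0.535, 0, 0, 0, 0, -1], [0.85, 0.535, 0, 0, 0, 0, -1], [0.85, 0.535, 0, 0, 0, 0, -1], [0.85, 0.535, 0, 0, 0, 0, -1], [0.6, 0.38, 0, 0, 0, 0, -1], [0.4, 0.2, 0, 0, 0, 0, -1]],
])

```text
clock: 22.45
position: [0.7072, 0.2644, 0.2148]
tool_rot: [-3.14, -0.0, 1.846]
force: [0.0, -0.1, -4.0]
grip_width: 0.0125
finger_force: 78.3
```

Emit:
move_arm([
  [[0, -0.24, -0.485, -1, 0, 0, -1], [0, -0.24, -0.485, -1, 0, 0, -1], [0, -0.24, -0.485, -1, 0, 0, -1], [0, 0, 0, 0, 0, 0, -1], [0, -0.18, 0.54, 0, 0, 0, -1], [0, -0.18, 0.54, 0, 0, 0, -1], [0, -0.18, 0.54, 0, 0, 0, -1], [0, -0.18, 0.54, 0, 0, 0, -1], [0, -0.18, 0.54, 0, 0, 0, -1], [0, 0, 0, 0, 0, 0, -1]],
])

```text
clock: 23.45
position: [0.6901, 0.2573, 0.1836]
tool_rot: [2.83, 0.0, 1.845]
force: [-0.4, 0.4, -2.6]
grip_width: 0.0126
finger_force: 79.2
```

```bash
python3 - <<'E'
from h import *
np.set_printoptions(precision=4,suppress=True)
o=observe();M=R.from_euler('xyz',o['tool_rot']).as_matrix();print('lip',o['position']+M@[0,-.095,.041],'tilt',np.degrees(np.arcsin(M[2,1])),o['qpos'])
c,i=wrist('w6');f=grab_frame('scene');s=cv2.resize(f['color'][150:330,280:440],None,fx=2.6,fy=2.6)
a=np.hstack([cv2.resize(i,(384,288)),s[:288]]);print(a.shape);cv2.imwrite('pics/c6.png',a[:,:,::-1])
E
```

```text
lip [0.6152 0.2361 0.1155] tilt 17.830169449387103 [-0.1178  0.6553 -0.5304  1.6069  0.6024  0.7205 -0.6446]
23.45 [0.6901 0.2573 0.1836] [2.8304 0.0002 1.845 ] [-0.12  0.66 -0.53  1.61  0.6   0.72 -0.64]
(288, 800, 3)
```

View pics/c6.png

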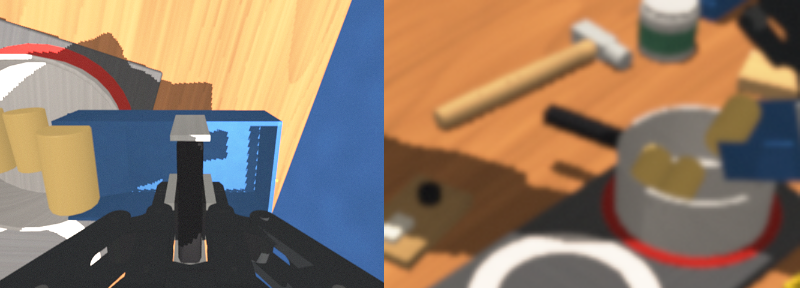

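The slugs are already rolling out: two are inside the pot at about (655,170) in the scene crop, and the third is on the lip over the pot. I tip on to empty the tray.

Emit:
move_arm([
  [[0, 0, 0, 0, 0, 0, -1], [0, 0, 0, 0, 0, 0, -1], [0, 0, 0, 0, 0, 0, -1], [0, -0.12, -0.24, -0.5, 0, 0, -1], [0, -0.12, -0.24, -0.5, 0, 0, -1], [0, -0.12, -0.24, -0.5, 0, 0, -1], [0, -0.12, -0.24, -0.5, 0, 0, -1], [0, -0.12, -0.24, -0.5, 0, 0, -1], [0, 0, 0, 0, 0, 0, -1], [0, 0, 0, 0, 0, 0, -1]],
])

```text
clock: 24.55
position: [0.671, 0.2526, 0.2036]
tool_rot: [2.566, 0.001, 1.846]
force: [0.4, 0.3, -2.5]
grip_width: 0.0129
finger_force: 79.4
```

```bash
python3 - <<'E'
from h import *
c,i=wrist('w7');f=grab_frame('scene');s=cv2.resize(f['color'][150:330,280:440],None,fx=2.6,fy=2.6)
t=grab_frame('top')['color'][180:270,215:365]
a=np.hstack([cv2.resize(i,(384,288)),s[:288]]);b=cv2.resize(t,(500,300));b=np.hstack([b,np.zeros((300,a.shape[1]-500,3),np.uint8)])
cv2.imwrite('pics/c7.png',np.vstack([a,b])[:,:,::-1])
E
```

```text
24.55 [0.671  0.2526 0.2036] [2.5659e+00 6.0000e-04 1.8459e+00] [-0.3   0.5  -0.27  1.89  0.93  0.31 -1.06]
```

View pics/c7.png

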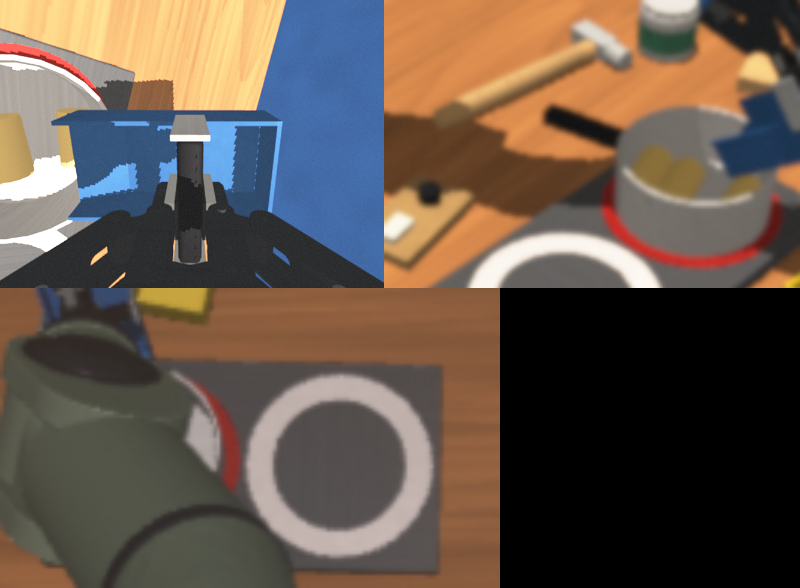

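All three slugs lie in the pot, at scene-crop points (655,165), (685,178) and (742,187). The tray is empty (2.5 N) and the pot still sits inside the red ring. Now I take the tray back.

Emit:
move_arm([
  [[0, 0.3, -0.45, 0, 0, 0, -1], [0, 0.5, -0.75, 0, 0, 0, -1], [0, 0.5, -0.75, 0, 0, 0, -1], [0, 0.5, -0.75, 0, 0, 0, -1], [0, 0, 0, 1, 0, 0, -1], [0, 0, 0, 1, 0, 0, -1], [0, 0, 0, 1, 0, 0, -1], [0, 0, 0, 1, 0, 0, -1], [0, 0, 0, 1, 0, 0, -1], [0, 0, 0, 0.5, 0, 0, -1]],
])

```text
clock: 25.7
position: [0.6724, 0.2518, 0.2677]
tool_rot: [-3.136, -0.003, 1.844]
force: [0.6, 0.2, -2.5]
grip_width: 0.0126
finger_force: 79.3
```

Emit:
move_arm([
  [[0, 0, 0, 0, 0, 0.5, -1], [0, 0, 0, 0, 0, 1, -1], [0, 0, 0, 0, 0, 1, -1], [0, 0, 0, 0, 0, 1, -1], [0, 0, 0, 0, 0, 1, -1], [0, 0, 0, 0, 0, 0.5, -1], [0, 0, 0, 0, 0, 0, -1], [0, 0, 0, 0, 0, 0, -1], [0, 0, 0, 0, 0, 0, -1], [0, 0, 0, 0, 0, 0, -1]],
])

```text
clock: 26.7
position: [0.6717, 0.2521, 0.268]
tool_rot: [-3.141, -0.0, 1.322]
force: [-0.6, 0.3, -3.4]
grip_width: 0.0126
finger_force: 79.4
```

Emit:
move_arm([
  [[-0.5, 0.02, 0, 0, 0, 0, -1], [-0.95, 0.02, 0, 0, 0, 0, -1], [-0.95, 0.02, 0, 0, 0, 0, -1], [-0.95, 0.02, 0, 0, 0, 0, -1], [-0.95, 0.02, 0, 0, 0, 0, -1], [-0.95, 0.02, 0, 0, 0, 0, -1], [-0.95, 0.02, 0, 0, 0, 0, -1], [-0.95, 0.02, 0, 0, 0, 0, -1], [-0.95, 0.02, 0, 0, 0, 0, -1], [-0.95, 0.02, 0, 0, 0, 0, -1]],
])

```text
clock: 27.7
position: [0.6304, 0.0741, 0.2681]
tool_rot: [3.141, 0.0, 1.321]
force: [0.6, 0.9, -2.5]
grip_width: 0.0124
finger_force: 79.3
```

Emit:
move_arm([
  [[-0.95, 0.02, 0, 0, 0, 0, -1], [-0.95, 0.02, 0, 0, 0, 0, -1], [-0.95, 0.02, 0, 0, 0, 0, -1], [-0.95, 0.02, 0, 0, 0, 0, -1], [-0.95, 0.02, 0, 0, 0, 0, -1], [-0.95, 0.02, 0, 0, 0, 0, -1], [-0.95, 0.02, 0, 0, 0, 0, -1], [-0.95, 0.02, 0, 0, 0, 0, -1], [-0.95, 0.02, 0, 0, 0, 0, -1], [-0.95, 0.02, 0, 0, 0, 0, -1]],
])

```text
clock: 28.7
position: [0.5871, -0.1108, 0.2682]
tool_rot: [3.141, 0.0, 1.321]
force: [0.7, 0.3, -2.8]
grip_width: 0.0126
finger_force: 79.3
```

Emit:
move_arm([
  [[-0.95, 0.02, 0, 0, 0, 0, -1], [-0.95, 0.02, 0, 0, 0, 0, -1], [-0.95, 0.02, 0, 0, 0, 0, -1], [-0.95, 0.02, 0, 0, 0, 0, -1], [-0.95, 0.02, 0, 0, 0, 0, -1], [-0.95, 0.02, 0, 0, 0, 0, -1], [-0.95, 0.02, 0, 0, 0, 0, -1], [-0.9, 0.02, 0, 0, 0, 0, -1], [0, 0, 0, 0, 0, 0, -1], [0, 0, 0, 0, 0, 0, -1]],
])

```text
clock: 29.7
position: [0.5531, -0.2569, 0.2681]
tool_rot: [3.142, -0.0, 1.32]
force: [0.6, 0.2, -1.8]
grip_width: 0.0124
finger_force: 79.4
```

Emit:
move_arm([
  [[0, 0.1, 1, 0, 0, 0, -1], [0, 0, 1, 0, 0, 0, -1], [0, 0, 1, 0, 0, 0, -1], [0, 0, 1, 0, 0, 0, -1], [0, 0, 1, 0, 0, 0, -1], [0, 0, 1, 0, 0, 0, -1], [0, 0, 1, 0, 0, 0, -1], [0, 0, 1, 0, 0, 0, -1], [0, 0, 1, 0, 0, 0, -1], [0, 0, 0.5, 0, 0, 0, -1]],
])

```text
clock: 30.7
position: [0.5551, -0.256, 0.0767]
tool_rot: [-3.14, -0.001, 1.322]
force: [-0.1, 0.9, -2.0]
grip_width: 0.0123
finger_force: 79.2
```

Emit:
move_arm([
  [[0, 0, 0.15, 0, 0, 0, -1], [0, 0, 0.15, 0, 0, 0, -1], [0, 0, 0.1, 0, 0, 0, -1], [0, 0, 0.05, 0, 0, 0, -1], [0, 0, 0.05, 0, 0, 0, -1], [0, 0, 0, 0, 0, 0, -1], [0, 0, 0, 0, 0, 0, -1], [0, 0, 0, 0, 0, 0, -1], [0, 0, 0, 0, 0, 0, -1], [0, 0, 0, 0, 0, 0, -1]],
])

```text
clock: 31.7
position: [0.5556, -0.257, 0.068]
tool_rot: [3.142, -0.0, 1.321]
force: [0.5, -0.9, -3.1]
grip_width: 0.0123
finger_force: 79.3
```

Emit:
move_arm([
  [[0, 0, 0.05, 0, 0, 0, -1], [0, 0, 0.05, 0, 0, 0, -1], [0, 0, 0.02, 0, 0, 0, -1], [0, 0, 0, 0, 0, 0, -1], [0, 0, 0, 0, 0, 0, -1], [0, 0, 0, 0, 0, 0, -1], [0, 0, 0, 0, 0, 0, -1], [0, 0, 0, 0, 0, 0, -1], [0, 0, 0, 0, 0, 0, -1], [0, 0, 0, 0, 0, 0, -1]],
])

```text
clock: 32.7
position: [0.5556, -0.257, 0.0666]
tool_rot: [3.141, 0.0, 1.321]
force: [-6.5, 2.2, 17.4]
grip_width: 0.0128
finger_force: 82.4
```

Emit:
move_arm([
  [[0, 0, 0, 0, 0, 0, 1], [0, 0, 0, 0, 0, 0, 1], [0, 0, 0, 0, 0, 0, 1], [0, 0, 0, 0, 0, 0, 1], [0, 0, 0, 0, 0, 0, 1], [0, 0, 0, 0, 0, 0, 1], [0, 0, 0, 0, 0, 0, 1], [0, 0, 0, 0, 0, 0, 1], [0, 0, 0, 0, 0, 0, 1], [0, 0, 0, 0, 0, 0, 1]],
])

```text
clock: 33.7
position: [0.5556, -0.2569, 0.0656]
tool_rot: [3.142, -0.0, 1.321]
force: [-0.2, -0.0, -0.2]
grip_width: 0.0855
finger_force: 0.0
```

Emit:
move_arm([
  [[0, 0, -0.5, 0, 0, 0, 1], [0, 0, -1, 0, 0, 0, 1], [0, 0, -1, 0, 0, 0, 1], [0, 0, -1, 0, 0, 0, 1], [0, 0, -1, 0, 0, 0, 1], [0, 0, -1, 0, 0, 0, 1], [0, 0, -1, 0, 0, 0, 1], [0, 0, -1, 0, 0, 0, 1], [0, 0, -1, 0, 0, 0, 1], [0, 0, 0, 0, 0, 0, 1]],
])

```text
clock: 34.7
position: [0.5566, -0.2572, 0.239]
tool_rot: [3.137, 0.001, 1.321]
force: [0.5, 0.1, -0.8]
grip_width: 0.0854
finger_force: 0.0
```

```bash
python3 - <<'E'
from h import *
from scipy.optimize import least_squares
c,i=wrist('w8');t=grab_frame('top');pickle.dump(t,open('top4.pkl','wb'));t=t['color'];s=grab_frame('scene')['color']
a=np.hstack([cv2.resize(t[190:280,220:340],(400,300)),cv2.resize(i,(400,300))])
b=np.hstack([cv2.resize(s[240:400,180:393],(400,300)),cv2.resize(s[190:310,280:440],(400,300))])
cv2.imwrite('pics/c8.png',np.vstack([a,b])[:,:,::-1])
E
```

```text
34.7 [ 0.5566 -0.2572  0.239 ] [3.1374e+00 6.0000e-04 1.3212e+00] [ 0.63  0.52 -0.43  1.61  0.24  1.06 -0.12]
```

View pics/c8.png

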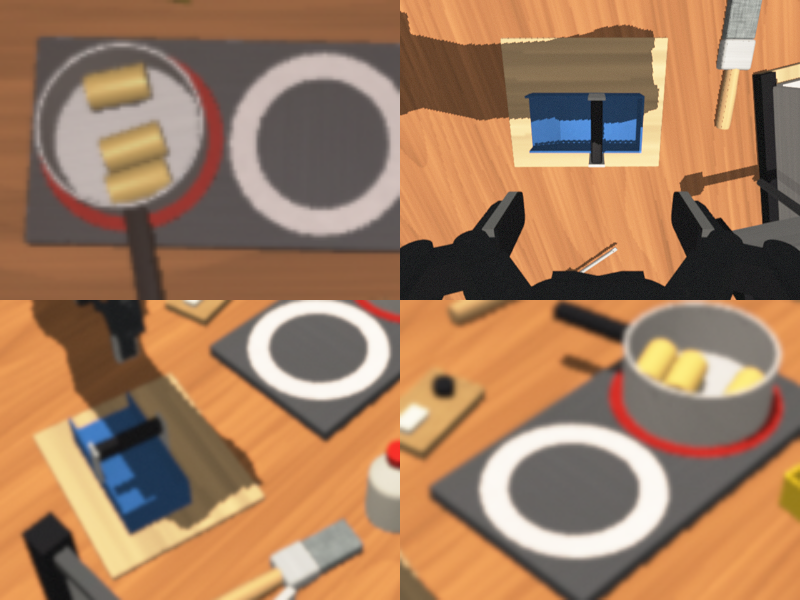

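The tray stands empty and upright on the board, and three slugs are in the pot. In the top crop the pot rim spans columns 35–205 and rows 40–213. One numeric check of the centring before I hand in.

```bash
python3 - <<'E'
from h import *
from scipy.optimize import least_squares
t=pickle.load(open('top4.pkl','rb'));T=cam(t)
g=lambda p:(220+p[0]*.3,190+p[1]*.3)
Q=np.array([onz(T,g(p),.09)[:2] for p in((35,125),(50,78),(85,48),(120,39),(160,53),(190,85),(204,125),(195,170),(165,203),(70,200),(45,165))])
s=least_squares(lambda q:np.hypot(*(Q-q[:2]).T)-q[2],[.58,.23,.08]);print('pot',s.x,s.fun.round(4))
i=t['color'].astype(int);m=((i[:,:,0]>1.9*i[:,:,1])&(i[:,:,0]>60)).astype(np.uint8);m[:,:225]=0;m[:,292:]=0;m[:200]=0;m[265:]=0
k=np.argwhere(m);W=np.array([onz(T,(x,y),.02)[:2] for y,x in k]);d=np.hypot(*(W-[.5807,.2312]).T)
print('red px radius range',d.max(),len(k));print(onz(T,(258.77,231.8),.02))
E
```

```text
pot [0.57780914 0.22993263 0.0818228 ] [-0.0019  0.0007  0.0027  0.0039 -0.0013 -0.0046 -0.0019  0.0016  0.0038
  0.0009 -0.0038]
red px radius range 0.09209180869765314 314
[0.58080827 0.23193474 0.02      ]
```

```bash
python3 -c "
from h import *
print(job_done())"
```

```text
the job is handed in; nothing more can be done
None
```

I slid the pot onto the red mark (centred to within about 3 mm by the camera fits), tipped all three slugs into it, set the empty tray back upright on its board, and handed the job in at about 35 s, but the hand-in returned no verdict.

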